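# Step the mast of a model ship

### The job

Take the mast (the taller stick with the square head and flat-sided heel) out of the wooden stand and step it in the model ship: set its foot in the hole of the deck collar, turn it gently until the flat of the heel matches the D-shaped hole, and thread it through until the metal band rests on the collar. Hold it all the way down (no dropping), never force it, then let go so that it stands by itself, and leave everything else where it is.

Things in the scene. Friction and masses are not known exactly. Their poses are not given: they have to be found in the camera images.
- mast: wooden mast, 180 mm long, about 120 g, upright in one of the two sockets of the stand. Origin at the centre of the underside of its foot, z up the mast, x out of the flat of the heel. From the foot up: round tenon 8 mm across with tapered end (z 0 to 10 mm), D-shaped heel (10 to 60), metal band (60 to 65), round mast 21 mm across (65 to 130), square head (130 to 180).
- mast_head (a point): centre of the mast's square head, 155 mm above its foot: 14 x 14 x 50 mm, faces square to the mast's x and y; the place to grip. Axes as the mast's.
- mast_band (a point): on the mast's axis, 60 mm above its foot: underside of the dark metal band (33 mm across, 5 mm thick), top end of the heel. The heel below it is a 24 mm round with one flat along it, 5 mm from the axis on the mast's +x side. Axes as the mast's.
- ship: model sailing ship, black hull with planked deck and white deckhouses, 415 mm long, 118 mm wide, fixed in a cradle. Origin on the table under the middle of the hull, x to the bow, y to port, z up. Deck 85 mm above the table, bulwarks 107 mm, nothing on it higher than 130 mm.
- mast_hole (a point): centre of the mouth of the mast hole, level with the top of the dark wooden collar in the deck, 30 mm ahead of the ship's origin and 92 mm above the table; axes as the ship's, NOT the hole's. The hole is D-shaped, a 25.6 mm round with one flat 5.8 mm from the axis, 12 mm deep, free below. Home: the band rests here, the foot 60 mm below.
- collar_under (a point): on the hole's axis at the underside of the collar, 12 mm below its top; axes as the ship's. The collar is rigid, about 45 mm across, and stands about 30 N. The tenon enters at any turn, the heel only if its flat matches within about 4 degrees. The hole's flat faces an unmeasured direction, 17 to 138 degrees anticlockwise from the bow seen from above (to port): find it by feel or eye.
- rack: plywood stand, 80 x 200 x 34 mm, fixed. Origin at the centre of its underside. Two square sockets 26 mm wide, with their floor 8 mm above the table, at y = +55 and -55 mm; one holds the mast, the other the spar.
- spar: plain round stick, 120 mm long, 12 mm in diameter with a 23 mm round foot, in the other socket of the stand; to be left alone. Origin at the centre of its foot.
- glue: white glue bottle, 44 mm in diameter, 120 mm high, bystander; origin under its middle
- jar: small paint jar with dark cap, 40 mm in diameter, 45 mm high, bystander
- jar2: small paint jar with pale cap, 40 mm in diameter, 45 mm high, bystander
- screwdriver: screwdriver, 160 mm long, lying, bystander
- brush: brush, 170 mm long, lying, bystander
- sander: cork sanding block, 75 x 45 x 28 mm, bystander

How it is judged:
On the way, in this order (a step that is already met when the one before it is completed fails the run):
1. the mast is lifted clear of the stand (height (world z) of mast above 0.05 m), for 0.1 s.
2. the heel is partly through the collar (horizontal distance between mast and mast_hole below 0.005 m and z of mast in the frame of mast_hole below -0.016 m).
3. the band is on the collar while the mast is still held (z of mast in the frame of mast_hole below -0.057 m and contact force between the fingers and mast above 1 N), for 0.1 s.
At the end, for the whole second after the job is handed in: The mast stands by itself in the ship: its foot at least 57 mm below the mouth of the mast hole (band within 3 mm of the collar), within 6 mm of the hole's axis, less than 0.08 rad from upright, at rest (z of mast in the frame of mast_hole below -0.057 m and horizontal distance between mast and mast_hole below 0.006 m and angle between mast's own z axis and vertical below 0.08 rad and linear speed of mast below 0.01 m/s); the robot touches nothing.
It fails at once if the mast is forced: more than 30 N between mast and ship (contact force between mast and ship above 30 N).
It fails at once if the robot itself leans on the ship (over 5 N) (contact force between any of the fingers, the arm and ship above 5 N).
It fails at once if a bystander is moved more than 30 mm (distance of any of spar, glue, jar, jar2, screwdriver, brush, sander from where it was at the start of the episode above 0.03 m).
It also fails if it takes over 72 s, if anything falls off the work surface, if the arm or the gripper's body presses on something with over 40 N, if the wrist force passes 120 N, or if a joint passes its speed limit or range.

### The arm

A 7-joint arm with a two-finger parallel gripper is mounted at the origin on the work surface. World frame = base frame: x ahead of the robot, y to its left, z up, the work surface at z = 0. Lengths are in m, angles in rad, forces in N, time in s.
With the tool pointing down it reaches from about 0.425 to 0.875 m from the base axis. Payload 4.7 kg.
Tool frame: the origin (TCP) lies on the mounting face of the last link; the fingertips stand 182 mm ahead of it and the grasp point (between the pads) lies 164 mm ahead of it; x points along the fingers, y is the direction in which the jaws open and shut, and the axes are right-handed (so a half turn about x gives the same grasp; the last joint's range is limited). The gripper opens to 87 mm and grips with 3 to 60 N. Pads are 19 mm wide; open, the fingers measure 117 mm over their backs; the gripper's body (75 mm by 190 mm) begins 51 mm behind the grasp point.
Start: joints at [1.207, 0.321, -0.07, 1.45, 0.023, 1.371, -0.057], TCP at [0.24, -0.604, 0.405] pointing down, gripper open.
Joint ranges: [-2.86, 2.86], [-0.3, 2.09], [-1.38, 1.24], [0.06, 2.45], [-1.56, 4.7], [0.09, 2.05], [-2.69, 2.69]. Speed limits (rad/s): [2.57, 2.57, 3.14, 3.14, 3.14, 3.14, 3.14].

### API

Orientations are given as a rotation vector (axis times angle).
In Python, from bench import monitor, get_image, ctrl gives the robot as it stands.
- The arm moves only by the shell command python3 -m creep 'ROWS' [FORCE]. ROWS is JSON, a list of rows, each a list of 7 numbers: the shift along the tool's x, y, z in mm, then the turn, a rotation vector about the tool's x, y, z in rad, then the finger opening in mm, from 0 to 87. A call has 1 to 5 rows; each row shifts and turns the commanded pose from where the row before left it, along the tool's axes as they then stand; what a row does not reach is not made up. A row lasts 1/10 s, in which the tool goes at most 50 mm and 8.59 degrees, less where a joint would pass 70% of its speed; a pose out of reach is approached as far as the arm can. A call is refused whole if a number of a shift passes 50 or a number of a turn 0.15, either way. A call with a gripper value outside its range is refused whole. The fingers move at their own pace and stop on an object; FORCE is the grip in N (left out, the last holds). Time passes only in rows, so rows that do not move let the fingers close. It gives the time, the measured TCP pose, the force and the opening at its end, in the units of the state.
- monitor.get_state(): the state, without advancing time (a new reading comes with each control period).
- get_image(name): name is "side" or "top" or "wrist"; returns a dict with "img" (420x560x3 uint8, red, green, blue), "mtx" (3x3 intrinsics, pixels), "view" (4x4, takes a point from world to camera coordinates). Camera axes: x right, y up, looking along -z (the intrinsics and any distortion apply to the point x, -y, -z); pixel columns grow to the right and rows downward; lengths in m; the calibration is good to about 2 mm. A picture is of the moment at which its call begins. There is no depth.
- ctrl.close_job(): hands the job in, once; it reports no verdict.
The state is a dict: "time": time; "joint_positions": joint angles; "qd": joint speeds; "joint_torque": joint torques, N m; "position": TCP position; "tool_rot": TCP orientation; "ft_force": force on the tool from outside, world axes, zero at the start; "torque": the same for the moment, N m; "grip_width": opening from 0.0 (shut) to 1.0 (fully open).
Only numpy, scipy, OpenCV 4.12 (cv2) and the standard library are available. Lean on these libraries where they do the work, as an engineer would, in place of code of your own. Each camera call takes 0.05 s, during which the arm holds its last target.

## Working session

There is one attempt and no reset: what is moved stays moved. The work goes in short steps, Python scripts to look and compute and a shell command to move; the robot and the scene stay as the last step left them, time stands still between calls to the robot, and variables do not carry over. Pictures are saved under pics/ and viewed, and the job is handed in when it is done.

```bash
ls; mkdir -p pics
python3 - <<'E'
from bench import monitor,get_image
import cv2,numpy as np
s=monitor.get_state()
for k in s: print(k,np.round(s[k],3).tolist())
for n in("side","top","wrist"):
    d=get_image(n); cv2.imwrite(f"pics/a_{n}.png",d["img"][:,:,::-1]); print(n,np.round(d["mtx"],1).tolist(),np.round(d["view"],3).tolist(),[k for k in d])
E
```

```text
pics
time 0.0
joint_positions [1.207, 0.322, -0.07, 1.452, 0.023, 1.371, -0.057]
qd [0.002, -0.0, 0.001, -0.001, -0.001, -0.0, 0.0]
joint_torque [-0.001, -49.128, -0.404, -31.252, -0.064, 0.044, 0.0]
position [0.24, -0.604, 0.404]
tool_rot [2.015, 0.387, -2.016]
ft_force [-0.292, -0.829, -0.536]
torque [0.03, 0.014, -0.037]
grip_width 0.998
side [[399.0, 0.0, 282.4], [0.0, 399.0, 215.0], [0.0, 0.0, 1.0]] [[-0.926, -0.378, -0.015, 0.544], [0.235, -0.607, 0.759, -0.201], [-0.296, 0.699, 0.651, -0.89], [0.0, 0.0, 0.0, 1.0]] ['img', 'mtx', 'view']
top [[407.1, 0.0, 280.8], [0.0, 407.1, 211.9], [0.0, 0.0, 1.0]] [[0.003, -1.0, -0.01, 0.065], [0.989, 0.002, 0.148, -0.574], [-0.148, -0.01, 0.989, -1.022], [0.0, 0.0, 0.0, 1.0]] ['img', 'mtx', 'view']
wrist [[310.8, 0.0, 282.5], [0.0, 310.8, 210.4], [0.0, 0.0, 1.0]] [[0.369, -0.929, -0.001, -0.648], [0.899, 0.357, -0.254, 0.031], [0.236, 0.093, 0.967, -0.39], [0.0, 0.0, 0.0, 1.0]] ['img', 'mtx', 'view']
```

View pics/a_side.png

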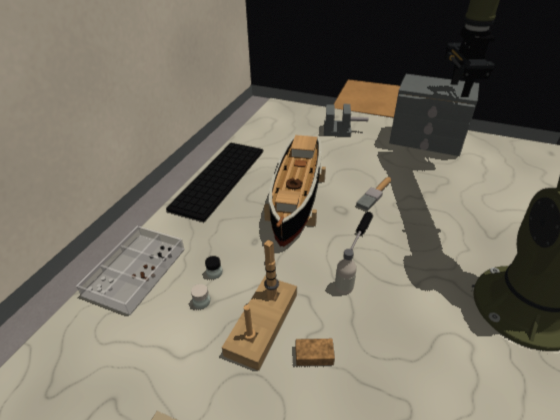

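View pics/a_top.png

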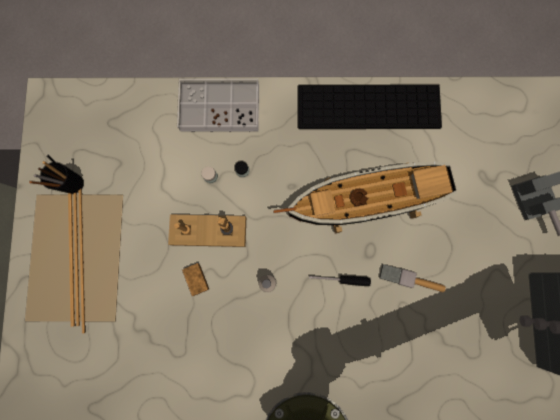

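View pics/a_wrist.png

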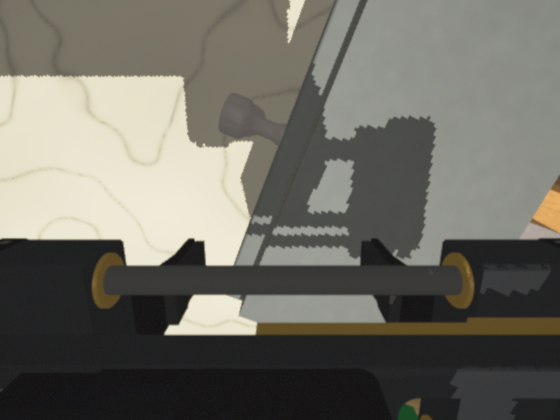

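```bash
cat > h.py <<'E'
import numpy as np,cv2
from bench import monitor,get_image
def ray(d,u,v):
    K=np.array(d["mtx"]);V=np.array(d["view"]);R=V[:3,:3];t=V[:3,3]
    p=np.array([(u-K[0,2])/K[0,0],(v-K[1,2])/K[1,1],1.])
    c=np.array([p[0],-p[1],-p[2]]); return -R.T@t, R.T@c
def plane(d,u,v,z):
    o,r=ray(d,u,v); return o+r*(z-o[2])/r[2]
def proj(d,P):
    K=np.array(d["mtx"]);V=np.array(d["view"]);c=V[:3,:3]@np.array(P)+V[:3,3]
    return np.array([K[0,0]*c[0]/-c[2]+K[0,2],K[1,1]*-c[1]/-c[2]+K[1,2]])
def two(d1,p1,d2,p2):
    o1,r1=ray(d1,*p1);o2,r2=ray(d2,*p2)
    A=np.c_[r1,-r2];s=np.linalg.lstsq(A,o2-o1,rcond=None)[0]
    a,b=o1+s[0]*r1,o2+s[1]*r2
    return (a+b)/2,np.linalg.norm(a-b)
def crop(d,x0,y0,x1,y1,k,fn):
    cv2.imwrite(fn,cv2.resize(d["img"][y0:y1,x0:x1,::-1],None,fx=k,fy=k,interpolation=cv2.INTER_CUBIC))
E
python3 - <<'E'
from h import *
d=get_image("top")
crop(d,160,200,260,260,8,"pics/b_rack.png");crop(d,270,150,470,240,4,"pics/b_ship.png")
d=get_image("side")
crop(d,220,230,310,370,4,"pics/b_srack.png");crop(d,260,130,340,240,5,"pics/b_sship.png")
E
```

```text
(no output)
```

View pics/b_rack.png

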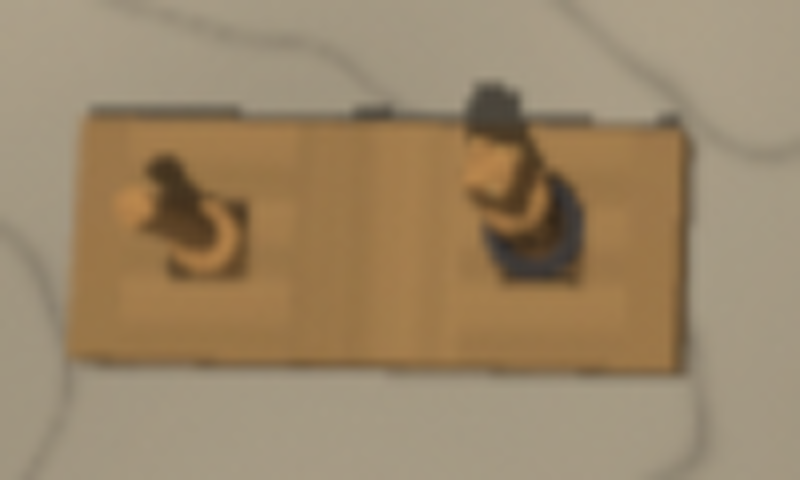

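View pics/b_ship.png

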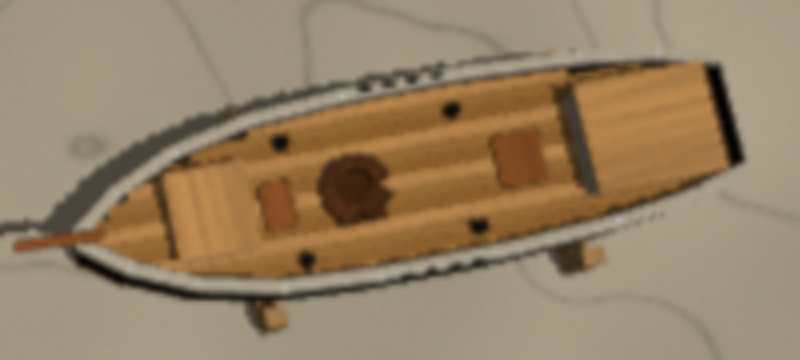

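View pics/b_srack.png

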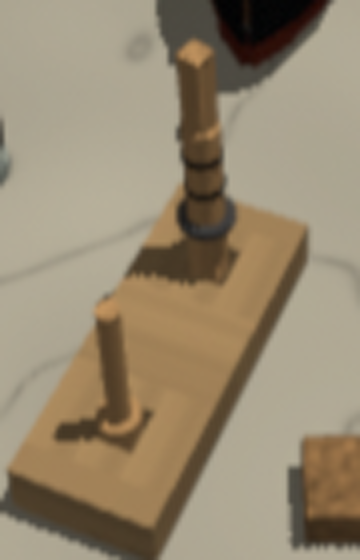

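View pics/b_sship.png

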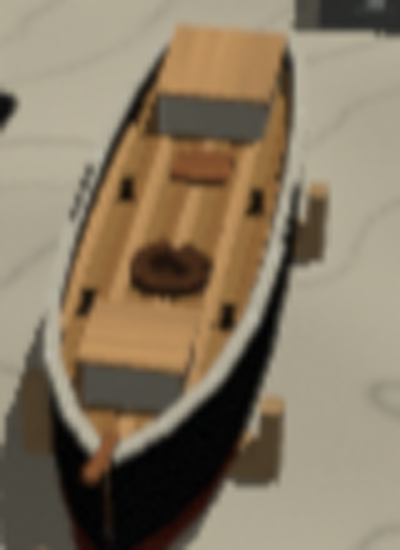

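Run:
```python
from h import *
T=get_image("top");S=get_image("side")
g=lambda c,x0,y0,k:(x0+(c[0]+.5)/k-.5,y0+(c[1]+.5)/k-.5)
# rack corners top
for n,c in dict(A=(88,120),B=(688,128),C=(682,372),D=(70,358)).items(): print("rack",n,plane(T,*g(c,160,200,8),.034))
# head top
pt=g((493,168),160,200,8);ps=g((194,52),220,230,4)
print("head two",two(T,pt,S,ps),plane(T,*pt,.188),plane(S,*ps,.188))
pb=g((535,232),160,200,8);ps=g((206,217),220,230,4)
print("band",two(T,pb,S,ps),plane(T,*pb,.0705),plane(S,*ps,.0705))
pc=g((353,189),270,150,4);ps=g((172,268),260,130,5)
print("collar",two(T,pc,S,ps),plane(T,*pc,.092),plane(S,*ps,.092))
# bowsprit/stern
print("stern top",plane(T,*g((714,64),270,150,4),.107),plane(T,*g((743,160),270,150,4),.107))
print("bow",plane(T,*g((100,238),270,150,4),.107))
print("sprit",plane(T,*g((15,245),270,150,4),.107))
```

```text
rack A [0.56711558 0.35783114 0.034     ]
rack B [0.56479816 0.15935299 0.034     ]
rack C [0.48446264 0.16003149 0.034     ]
rack D [0.48852987 0.360331   0.034     ]
head two (array([0.53259901, 0.1994159 , 0.18757796]), np.float64(0.0016060237540789293)) [0.53176899 0.19910339 0.188     ] [0.53322927 0.19990646 0.188     ]
band (array([0.52774273, 0.20435498, 0.0694646 ]), np.float64(0.002726498505851639)) [0.52631254 0.20380896 0.0705    ] [0.52873694 0.20535353 0.0705    ]
collar (array([ 0.60399782, -0.12719061,  0.0917904 ]), np.float64(0.0009520756505114089)) [ 0.60442559 -0.1270399   0.092     ] [ 0.60340962 -0.1269646   0.092     ]
stern top [ 0.68101738 -0.35057404  0.107     ] [ 0.62011581 -0.36489379  0.107     ]
bow [0.57077781 0.03171774 0.107     ]
sprit [0.56633801 0.08396474 0.107     ]
```

```bash
cat >> h.py <<'E'
from scipy.spatial.transform import Rotation as Ro
def tool():
    s=monitor.get_state(); return np.array(s["position"]),Ro.from_rotvec(s["tool_rot"]).as_matrix(),s
def rel(P):  # world TCP target -> tool-axis mm
    p,R,s=tool(); return np.round(R.T@(np.array(P)-p)*1000,1)
E
python3 - <<'E'
from h import *
p,R,s=tool();print(np.round(R,3))
W=get_image("wrist");V=W["view"];C=-V[:3,:3].T@V[:3,3]
print("cam in tool mm",R.T@(C-p)*1000,"look dir tool",R.T@(-V[2,:3]),"right",R.T@V[0,:3])
yaw=lambda v:np.degrees(np.arctan2(v[1],v[0]))
print("tool y yaw",yaw(R[:,1]),"z",yaw(R[:,2]))
E
```

```text
[[-0.     0.369 -0.929]
 [ 0.    -0.929 -0.369]
 [-1.    -0.     0.   ]]
cam in tool mm [ 19.55541318  -1.1602589  -69.72242483] look dir tool [9.67250610e-01 7.59916679e-04 2.53822144e-01] right [-7.07989755e-04  9.99999706e-01 -2.95927422e-04]
tool y yaw -68.35377037481419 z -158.35376896174398
```

Run:
```python
from h import *
print(rel([.597,-.161,.40]))
```

```text
[   4.7 -280.1 -495.5]
```

```bash
python3 -m creep '[[0,-25,-45,0,0,0,87],[0,-25,-45,0,0,0,87],[0,-25,-45,0,0,0,87],[0,-25,-45,0,0,0,87],[0,-25,-45,0,0,0,87]]'; python3 -m creep '[[0,-25,-45,0,0,0,87],[0,-25,-45,0,0,0,87],[0,-25,-45,0,0,0,87],[0,-25,-45,0,0,0,87],[0,-25,-45,0,0,0,87]]';python3 -m creep '[[0,-25,-45,-0.14,0,0,87],[0,0,0,-0.14,0,0,87],[0,0,0,-0.14,0,0,87],[0,0,0,-0.14,0,0,87],[0,0,0,-0.14,0,0,87]]'; python3 -m creep '[[0,0,0,-0.14,0,0,87],[0,0,0,-0.14,0,0,87],[30,0,0,0,0,0,87],[25,0,0,0,0,0,87],[0,0,0,0,0,0,87]]'
python3 - <<'E'
from h import *
p,R,s=tool();print(p,R.round(3),s["time"],s["joint_positions"])
W=get_image("wrist");cv2.imwrite("pics/c_w.png",W["img"][:,:,::-1]);print(proj(W,[.604,-.127,.092]),R.T@([.604,-.127,.34]-p))
E
```

```text
time: 0.9
position: [0.399, -0.4089, 0.4051]
tool_rot: [2.015, 0.384, -2.014]
ft_force: [0.4, -1.2, 0.2]
grip_width: 1.004
time: 1.4
position: [0.5573, -0.2156, 0.4051]
tool_rot: [2.015, 0.384, -2.014]
ft_force: [0.8, -0.6, -0.8]
grip_width: 0.996
time: 1.9
position: [0.5882, -0.1784, 0.4047]
tool_rot: [1.558, 0.938, -1.558]
ft_force: [0.8, -0.9, -0.7]
grip_width: 1.003
time: 2.4
position: [0.5867, -0.1786, 0.346]
tool_rot: [1.362, 1.107, -1.369]
ft_force: [-1.0, -0.1, 0.2]
grip_width: 1.001
[ 0.58669563 -0.17864557  0.34603573] [[-0.007  0.977 -0.212]
 [ 0.002 -0.212 -0.977]
 [-1.    -0.007 -0.001]] 2.4 [ 0.68501361  0.32500787 -0.52812029  1.60608351  0.16882217  1.26338826
 -0.08580643]
[293.09073183 151.54643447] [ 0.00602364  0.00602947 -0.05413407]
```

View pics/c_w.png

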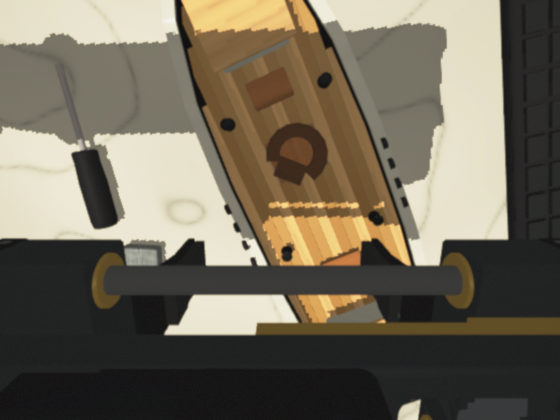

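Run:
```python
from h import *
W=get_image("wrist");crop(W,250,110,340,200,7,"pics/d_w.png")
```

```text
(no output)
```

View pics/d_w.png

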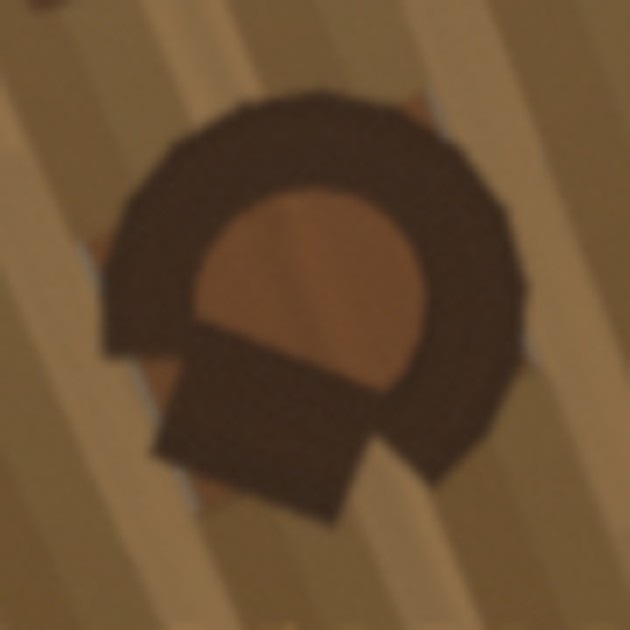

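Run:
```python
from h import *
W=get_image("wrist");im=W["img"].astype(int)
sub=im[110:200,250:340];g=sub.sum(2)
dark=(sub[:,:,0]<85)&(sub[:,:,2]<50)
# main component
n,l,st,c=cv2.connectedComponentsWithStats(dark.astype(np.uint8))
i=1+np.argmax(st[1:,4]);m=(l==i).astype(np.uint8);print(st[i])
cs,h=cv2.findContours(m,cv2.RETR_CCOMP,cv2.CHAIN_APPROX_NONE)
for k,ct in enumerate(cs): print(len(ct),h[0][k],cv2.contourArea(ct))
g=lambda x,y:(250+(x+.5)/7-.5,110+(y+.5)/7-.5)
# box edges outer & inner at crop coords
a=plane(W,*g(198,320),.092)-plane(W,*g(385,390),.092)
b=plane(W,*g(155,455),.092)-plane(W,*g(332,525),.092)
for e in(a,b): print("edge",np.linalg.norm(e)*1e3,"normal yaw",np.degrees(np.arctan2(e[1],e[0]))%360,)
s=plane(W,*g(198,320),.092)-plane(W,*g(155,455),.092);print("side",np.linalg.norm(s),np.degrees(np.arctan2(s[1],s[0]))%360)
pts=[(103,300),(140,200),(240,103),(320,92),(460,150),(505,210),(527,290)]
P=np.array([plane(W,*g(*q),.092)[:2] for q in pts])
A=np.c_[2*P,np.ones(len(P))];x=np.linalg.lstsq(A,(P**2).sum(1),rcond=None)[0];print("outer centre",x[:2],"r",np.sqrt(x[2]+x[0]**2+x[1]**2))
pts=[(195,290),(215,240),(260,200),(320,188),(380,212),(415,255),(428,305),(415,355)]
for z in(.092,.08):
  P=np.array([plane(W,*g(*q),z)[:2] for q in pts])
  A=np.c_[2*P,np.ones(len(P))];x=np.linalg.lstsq(A,(P**2).sum(1),rcond=None)[0];r=np.sqrt(x[2]+x[0]**2+x[1]**2)
  print("inner",z,x[:2],r)
```

```text
[  13   13   60   62 2029]
185 [-1 -1  1 -1] 2585.5
89 [-1 -1 -1  0] 693.5
edge 21.746290984856074 normal yaw 147.47773287859576
edge 21.06492614519352 normal yaw 146.07624807798192
side 0.015435088526590257 59.73997487613129
outer centre [ 0.60793049 -0.12980722] r 0.022798756334061903
inner 0.092 [ 0.6073946 -0.1293459] 0.0125840022847317
inner 0.08 [ 0.60764002 -0.13034565] 0.013217229448858548
```

Run:
```python
from h import *
print(rel([.512,.121,.41]))
```

```text
[ -59.2 -138.  -276.6]
```

```bash
python3 -m creep '[[-30,0,0,0,0,0,87],[-29,0,-30,0,0,0,87],[0,-20,-40,0,0,0,87],[0,-20,-40,0,0,0,87],[0,-20,-40,0,0,0,87]]'; python3 -m creep '[[0,-20,-40,0,0,0,87],[0,-20,-40,0,0,0,87],[0,-20,-40,0,0,0,87],[0,-18,-7,0,0,0,87],[0,0,0,0,0,0,87]]'; python3 -m creep '[[0,0,0,0,0,0,87]]';python3 - <<'E'
from h import *
p,R,s=tool();print(p,R.round(3),s["time"],s["joint_positions"])
W=get_image("wrist");cv2.imwrite("pics/e_w.png",W["img"][:,:,::-1]);print(proj(W,[.532,.199,.188]))
E
```

```text
time: 3.05
position: [0.5611, -0.0173, 0.4112]
tool_rot: [1.366, 1.098, -1.361]
ft_force: [0.2, 0.6, 0.9]
grip_width: 0.995
time: 3.55
position: [0.5101, 0.1254, 0.411]
tool_rot: [1.361, 1.102, -1.357]
ft_force: [-0.4, -0.8, -0.5]
grip_width: 1.0
time: 3.65
position: [0.5122, 0.1213, 0.4103]
tool_rot: [1.365, 1.098, -1.362]
ft_force: [0.4, -0.8, 0.3]
grip_width: 1.007
[0.5121505  0.1212789  0.41030946] [[ 0.003  0.977 -0.211]
 [-0.001 -0.211 -0.977]
 [-1.     0.003  0.   ]] 3.65 [ 0.40981752  0.09990087 -0.73273334  1.7279267   0.07080851  1.3370804
 -0.54955137]
[286.31205096 112.41001784]
```

View pics/e_w.png

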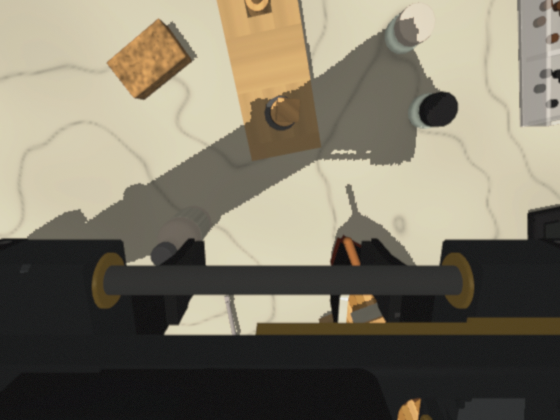

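Run:
```python
from h import *
W=get_image("wrist");im=W["img"]
c=cv2.resize(np.clip(im[85:140,255:315,::-1].astype(int)*1.6,0,255).astype(np.uint8),None,fx=10,fy=10,interpolation=cv2.INTER_CUBIC);cv2.imwrite("pics/f_w.png",c)
```

```text
(no output)
```

View pics/f_w.png

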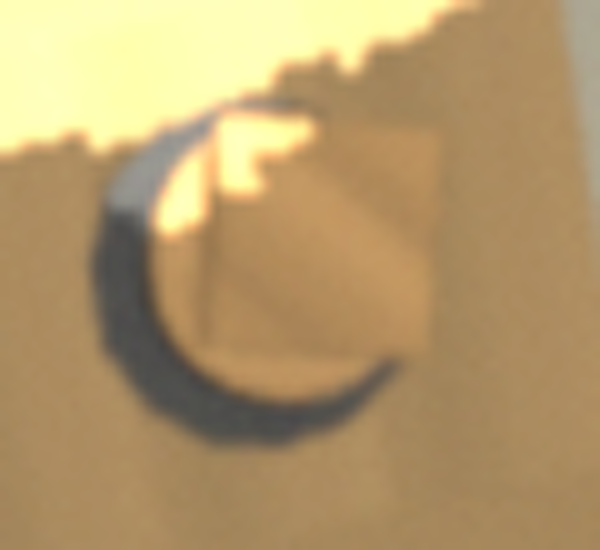

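Run:
```python
from h import *
W=get_image("wrist");p,R,s=tool()
print("head",plane(W,286.8,108,.188)); print("band",plane(W,280.5,113.5,.073))
h=plane(W,286.8,108,.188); print(rel([h[0],h[1],.327]))
q=[(212,112),(440,130),(432,350),(210,350)]
Q=[plane(W,255+a/10,85+b/10,.188) for a,b in q]
for i in range(4):
  e=Q[(i+1)%4]-Q[i];print(np.linalg.norm(e),np.degrees(np.arctan2(e[1],e[0])),)
print(np.mean(Q,axis=0), np.degrees(np.arctan2(R[1,1],R[0,1])))
```

```text
head [0.53317043 0.20017975 0.188     ]
band [0.52946354 0.20285859 0.073     ]
[ 82.2   2.8 -82.9]
0.014023334489845878 -16.572137832345675
0.012971200004934399 -103.7629421834286
0.013858489789740712 167.6723491474327
0.014006439740667509 76.86024635425898
[0.533424 0.199731 0.188   ] -12.364031979694689
```

Run:
```python
from h import *
S=get_image("side");T=get_image("top");V=S["view"];print(-V[:3,:3].T@V[:3,3]);V=T["view"];print(-V[:3,:3].T@V[:3,3])
c=cv2.resize(np.clip(S["img"][275:305,255:290,::-1].astype(int)*1.5,0,255).astype(np.uint8),None,fx=20,fy=20,interpolation=cv2.INTER_CUBIC);cv2.imwrite("pics/g_s.png",c)
```

```text
[0.28710909 0.70595452 0.74027089]
[0.41606475 0.05571607 1.09638808]
```

View pics/g_s.png

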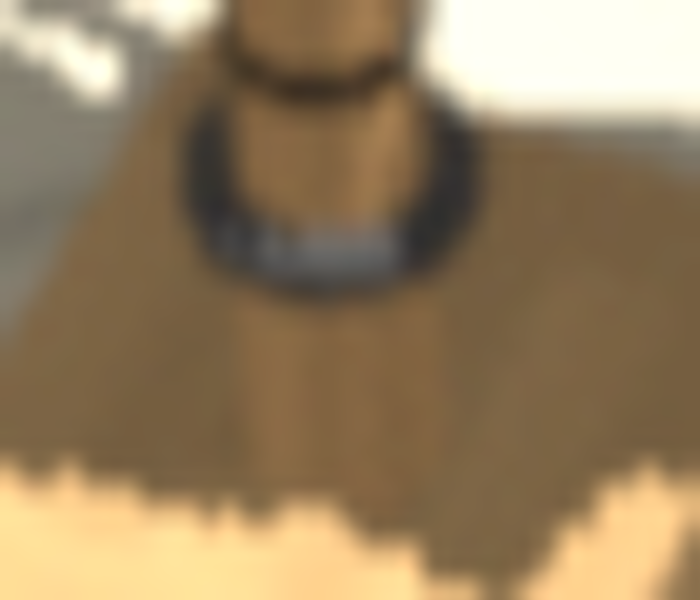

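```bash
python3 -m creep '[[0,0,0,0.143,0,0,87],[0,0,0,0.143,0,0,87],[0,0,0,0.143,0,0,87],[0,0,0,0.143,0,0,87],[0,0,0,0.143,0,0,87]]';python3 -m creep '[[0,0,0,0.143,0,0,87],[0,0,0,0.143,0,0,87],[0,0,0,0.143,0,0,87],[0,0,0,0.143,0,0,87],[0,0,0,0.143,0,0,87]]';python3 -m creep '[[0,0,0,0.143,0,0,87],[0,0,0,0,-0.035,0,87],[0,0,0,0,0,0,87],[0,0,0,0,0,0,87]]'
cat >> h.py <<'E'
def grasp_to(G): # shift so grasp point hits G, present orientation
    p,R,s=tool(); return np.round(R.T@(np.array(G)-(p+R[:,0]*.164))*1000,1)
def show():
    p,R,s=tool();y=np.degrees(np.arctan2(R[1,1],R[0,1]))
    print("t",round(s["time"],2),"grasp",np.round(p+R[:,0]*.164,4),"yawY",round(y,2),"x axis",R[:,0].round(4),"F",np.round(s["ft_force"],1),"M",np.round(s["torque"],2),"w",round(s["grip_width"]*87,1),"j7",round(s["joint_positions"][6],2))
E
python3 - <<'E'
from h import *
show();print(grasp_to([.5324,.2008,.163]))
W=get_image("wrist");cv2.imwrite("pics/h_w.png",W["img"][:,:,::-1])
E
```

```text
time: 4.4
position: [0.5122, 0.1206, 0.4086]
tool_rot: [1.857, 0.611, -1.857]
ft_force: [-0.4, 0.1, -0.6]
grip_width: 0.999
time: 4.9
position: [0.5122, 0.1206, 0.4086]
tool_rot: [-2.18, 0.087, 2.181]
ft_force: [-0.4, 0.5, -0.8]
grip_width: 0.996
time: 5.3
position: [0.5121, 0.1209, 0.4085]
tool_rot: [-2.069, 0.224, 2.142]
ft_force: [-0.3, 0.8, -0.6]
grip_width: 1.002
t 5.3 grasp [0.5066 0.1221 0.2446] yawY -102.36 x axis [-0.034   0.0075 -0.9994] F [-0.3  0.8 -0.6] M [ 0.03 -0.08 -0.01] w 87.1 j7 -2.11
[ 81.3 -82.4 -11.2]
```

View pics/h_w.png

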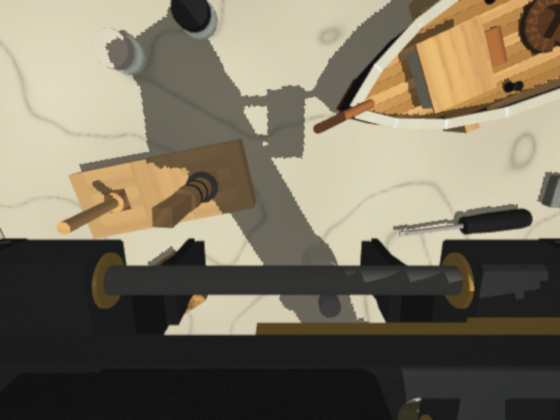

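```bash
python3 -m creep '[[0,-41,-6,0.01,0,0,87],[0,-41,-5,0.01,0,0,87],[0,0,0,0,0,0,87],[0,0,0,0,0,0,87]]'
python3 - <<'E'
from h import *
show();print(grasp_to([.5324,.2008,.163]))
W=get_image("wrist");cv2.imwrite("pics/i_w.png",W["img"][:,:,::-1])
E
```

```text
time: 5.75
position: [0.5403, 0.1999, 0.408]
tool_rot: [-2.059, 0.241, 2.134]
ft_force: [-0.3, -0.7, 0.0]
grip_width: 1.003
t 5.75 grasp [0.5346 0.2011 0.2441] yawY -103.33 x axis [-0.0349  0.0076 -0.9994] F [-0.3 -0.7  0. ] M [-0.07  0.01  0.05] w 87.3 j7 -2.31
[81.1  0.7 -0.9]
```

View pics/i_w.png

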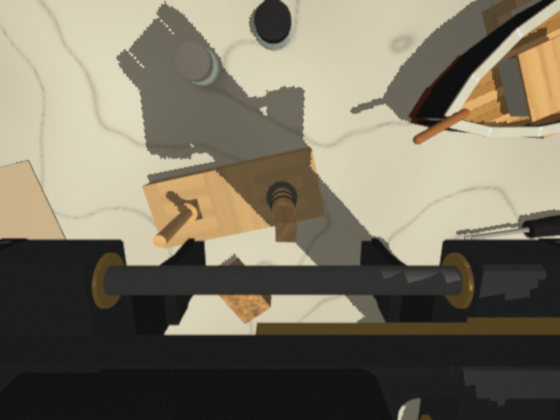

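Mast (285,215) sits centred between the fingers (175..385). Descend, then close gently.

```bash
python3 -m creep '[[40,0.5,-0.5,0,0,0,87],[40,0,-0.5,0,0,0,87],[0,0,0,0,0,0,87],[0,0,0,0,0,0,30]]' 8
python3 - <<'E'
from h import *
show()
E
python3 -m creep '[[0,0,0,0,0,0,10],[0,0,0,0,0,0,10],[0,0,0,0,0,0,10],[0,0,0,0,0,0,10],[0,0,0,0,0,0,10]]' 8
python3 - <<'E'
from h import *
show()
E
```

```text
time: 6.2
position: [0.5387, 0.1976, 0.3288]
tool_rot: [-2.057, 0.247, 2.131]
ft_force: [0.5, -0.3, 0.4]
grip_width: 0.965
t 6.2 grasp [0.533  0.1987 0.1649] yawY -103.57 x axis [-0.0346  0.0066 -0.9994] F [ 0.5 -0.3  0.4] M [ 0.03 -0.07 -0.01] w 83.9 j7 -2.34
time: 6.7
position: [0.5386, 0.199, 0.3288]
tool_rot: [-2.059, 0.244, 2.131]
ft_force: [0.1, 0.4, 0.4]
grip_width: 0.54
t 6.7 grasp [0.5331 0.2002 0.1649] yawY -103.47 x axis [-0.0335  0.0075 -0.9994] F [0.1 0.4 0.4] M [ 0.02 -0.02 -0.05] w 47.0 j7 -2.34
```

```bash
python3 -m creep '[[0,0,0,0,0,0,10],[0,0,0,0,0,0,10],[0,0,0,0,0,0,10],[0,0,0,0,0,0,10],[0,0,0,0,0,0,10]]' 8;python3 -m creep '[[0,0,0,0,0,0,8],[0,0,0,0,0,0,8]]' 15
python3 - <<'E'
from h import *
show()
E
```

```text
time: 7.2
position: [0.5384, 0.1994, 0.3283]
tool_rot: [-2.057, 0.242, 2.132]
ft_force: [0.5, 2.4, -0.4]
grip_width: 0.161
time: 7.4
position: [0.5383, 0.1997, 0.3283]
tool_rot: [-2.058, 0.242, 2.132]
ft_force: [-0.2, 2.2, -1.6]
grip_width: 0.16
t 7.4 grasp [0.5327 0.2012 0.1644] yawY -103.43 x axis [-0.0343  0.009  -0.9994] F [-0.2  2.2 -1.6] M [ 1.05  0.01 -0.  ] w 14.0 j7 -2.34
```

```bash
python3 -m creep '[[0,0,0,0,0,0,8],[-5,0,0,0,0,0,8],[-10,0,0,0,0,0,8],[-10,0,0,0,0,0,8],[-25,0,0,0,0,0,8]]' 40; python3 -m creep '[[-35,0,0,0,0,0,8],[-35,0,0,0,0,0,8],[0,0,0,0,0.034,0,8],[0,0,0,0,0,0,8],[0,0,0,0,0,0,8]]'
python3 - <<'E'
from h import *
show()
S=get_image("side");T=get_image("top");W=get_image("wrist")
print(proj(S,[.53,.2,.16]),proj(T,[.53,.2,.16]))
cv2.imwrite("pics/j_s.png",S["img"][:,:,::-1]);cv2.imwrite("pics/j_w.png",W["img"][:,:,::-1])
E
```

```text
time: 7.9
position: [0.5399, 0.1965, 0.3773]
tool_rot: [-2.056, 0.25, 2.137]
ft_force: [-0.7, -0.1, -0.2]
grip_width: 0.159
time: 8.4
position: [0.5423, 0.197, 0.4474]
tool_rot: [-2.095, 0.252, 2.1]
ft_force: [-0.6, 0.1, -0.6]
grip_width: 0.156
t 8.4 grasp [0.5418 0.1966 0.2834] yawY -103.52 x axis [-0.003  -0.0027 -1.    ] F [-0.6  0.1 -0.6] M [ 0.07 -0.01  0.04] w 13.5 j7 -2.3
[270.11032316 252.99915071] [222.64686517 222.84718923]
```

View pics/j_s.png

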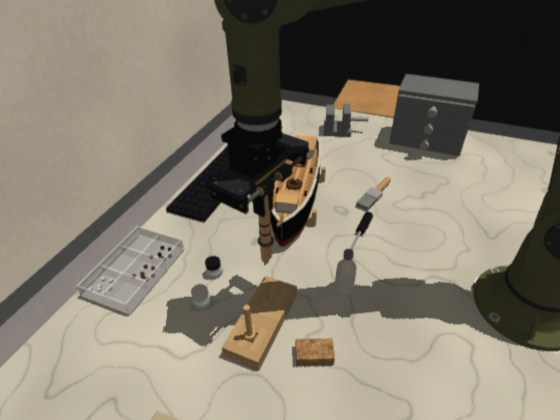

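View pics/j_w.png

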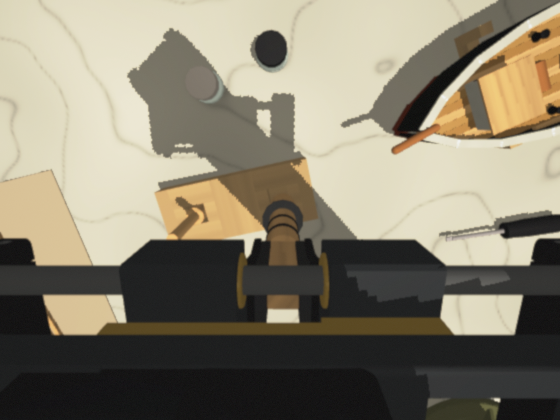

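Run:
```python
from h import *
S=get_image("side");T=get_image("top")
for d,b,n in((S,(245,205,290,270),"s"),(T,(205,200,250,245),"t")):
  c=cv2.resize(np.clip(d["img"][b[1]:b[3],b[0]:b[2],::-1].astype(int)*1.8,0,255).astype(np.uint8),None,fx=9,fy=9,interpolation=cv2.INTER_CUBIC);cv2.imwrite(f"pics/k_{n}.png",c)
```

```text
(no output)
```

View pics/k_s.png

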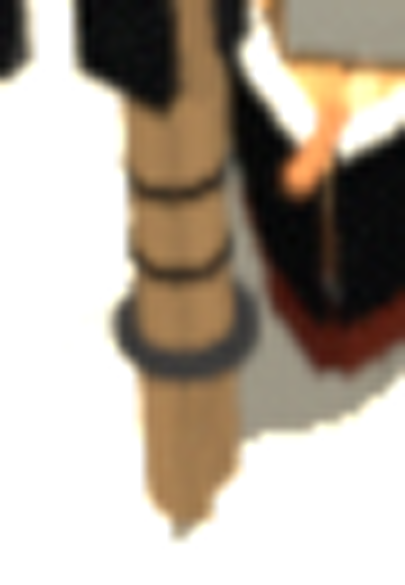

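```bash
python3 -m creep '[[-8,0,0,-0.136,0,0,8],[-8,0,0,-0.136,0,0,8],[-8,0,0,-0.136,0,0,8],[-8,0,0,-0.136,0,0,8],[-8,0,0,-0.136,0,0,8]]';python3 -m creep '[[0,0,0,0,0,0,8],[0,0,0,0,0,0,8]]'
python3 - <<'E'
from h import *
show()
S=get_image("side");print(proj(S,[.54,.197,.23]))
u,v=proj(S,[.54,.197,.22]).astype(int)
c=cv2.resize(np.clip(S["img"][v-10:v+50,u-25:u+25,::-1].astype(int)*1.8,0,255).astype(np.uint8),None,fx=9,fy=9,interpolation=cv2.INTER_CUBIC);cv2.imwrite(f"pics/l_s.png",c)
E
```

```text
time: 9.15
position: [0.5427, 0.1979, 0.4881]
tool_rot: [1.969, 0.451, -1.974]
ft_force: [0.2, 0.6, -0.6]
grip_width: 0.157
time: 9.35
position: [0.5427, 0.1979, 0.4878]
tool_rot: [1.975, 0.443, -1.979]
ft_force: [0.1, 0.2, -0.6]
grip_width: 0.158
t 9.35 grasp [0.5424 0.1978 0.3238] yawY -64.7 x axis [-1.8e-03 -6.0e-04 -1.0e+00] F [ 0.1  0.2 -0.6] M [ 0.02 -0.04  0.01] w 13.7 j7 -1.63
[264.64977447 225.03239771]
```

View pics/l_s.png

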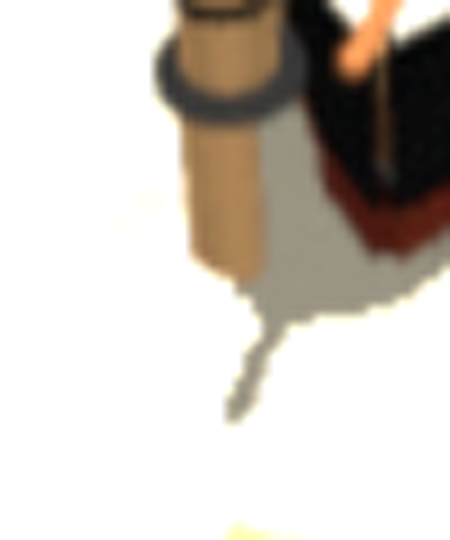

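```bash
python3 -m creep '[[0,0,0,-0.138,0,0,8],[0,0,0,-0.138,0,0,8],[0,0,0,-0.138,0,0,8],[0,0,0,-0.138,0,0,8],[0,0,0,0,0,0,8]]';python3 -m creep '[[0,0,0,0,0,0,8],[0,0,0,0,0,0,8]]'
python3 - <<'E'
from h import *
show(); print(grasp_to([.606,-.128,.3238]))
E
```

```text
time: 9.9
position: [0.5426, 0.1979, 0.4875]
tool_rot: [1.617, 0.88, -1.621]
ft_force: [0.1, -0.4, -1.1]
grip_width: 0.158
time: 10.1
position: [0.5427, 0.1979, 0.488]
tool_rot: [1.619, 0.879, -1.622]
ft_force: [0.3, 0.5, -1.9]
grip_width: 0.157
t 10.1 grasp [0.5424 0.1978 0.324 ] yawY -33.05 x axis [-1.5e-03 -7.0e-04 -1.0e+00] F [ 0.3  0.5 -1.9] M [ 0.03 -0.07  0.02] w 13.7 j7 -1.1
[  0.3 231.  238.4]
```

```bash
python3 -m creep '[[0,15,15,0,0,0,8],[0,27,28,0,0,0,8],[0,27,28,0,0,0,8],[0,27,28,0,0,0,8],[0,27,28,0,0,0,8]]';python3 -m creep '[[0,27,28,0,0,0,8],[0,27,28,0,0,0,8],[0,27,28,0,0,0,8],[0,15,16,0,0,0,8],[0,12,11.4,0,0,0,8]]';python3 -m creep '[[0,0,0,0,0,0,8],[0,0,0,0,0,0,8],[0,0,0,0,0,0,8]]'
python3 - <<'E'
from h import *
show(); print(grasp_to([.606,-.128,.3238]))
E
```

```text
time: 10.6
position: [0.5771, 0.0231, 0.4884]
tool_rot: [1.618, 0.879, -1.621]
ft_force: [-0.5, 0.4, -0.1]
grip_width: 0.158
time: 11.1
position: [0.6073, -0.1302, 0.4879]
tool_rot: [1.619, 0.878, -1.623]
ft_force: [0.6, 0.3, -0.6]
grip_width: 0.156
time: 11.4
position: [0.6072, -0.1251, 0.4887]
tool_rot: [1.616, 0.883, -1.617]
ft_force: [0.0, 0.9, -2.1]
grip_width: 0.159
t 11.4 grasp [ 0.6071 -0.1251  0.3247] yawY -32.71 x axis [-8.e-04  4.e-04 -1.e+00] F [ 0.   0.9 -2.1] M [-0.04 -0.07 -0.03] w 13.9 j7 -0.54
[0.9 0.7 3.1]
```

```bash
python3 -m creep '[[20,0,0,0,0,0,8],[20,0,0,0,0,0,8],[10,0,3,0,0,0,8],[0,0,0,0,0,0,8],[0,0,0,0,0,0,8]]'
python3 - <<'E'
from h import *
show()
for n in("side","top","wrist"):
  d=get_image(n);u,v=proj(d,[.606,-.128,.13]).astype(int);print(n,u,v)
  c=cv2.resize(np.clip(d["img"][max(v-35,0):v+30,u-35:u+35,::-1].astype(int)*1.5,0,255).astype(np.uint8),None,fx=9,fy=9,interpolation=cv2.INTER_CUBIC);cv2.imwrite(f"pics/m_{n}.png",c)
E
```

```text
time: 11.9
position: [0.6056, -0.1297, 0.4391]
tool_rot: [1.617, 0.88, -1.618]
ft_force: [0.1, 0.0, -0.8]
grip_width: 0.154
t 11.9 grasp [ 0.6056 -0.1298  0.2751] yawY -32.86 x axis [-3.e-04 -7.e-04 -1.e+00] F [ 0.1  0.  -0.8] M [-0.02 -0.08  0.01] w 13.4 j7 -0.54
side 293 171
top 361 193
wrist 281 202
```

View pics/m_side.png

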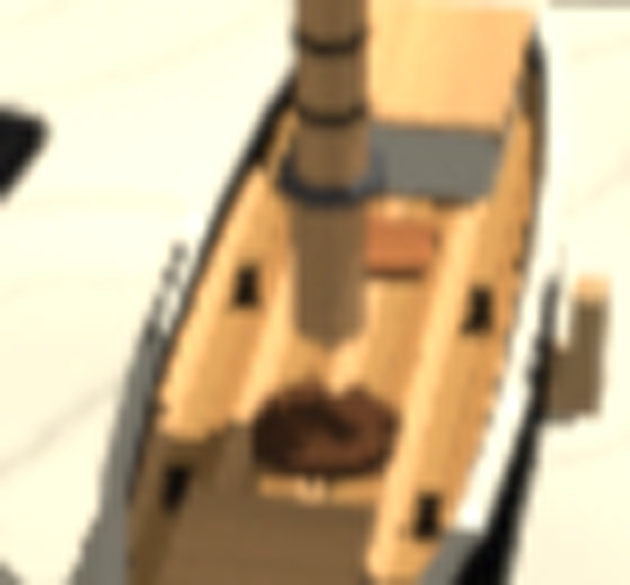

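View pics/m_top.png

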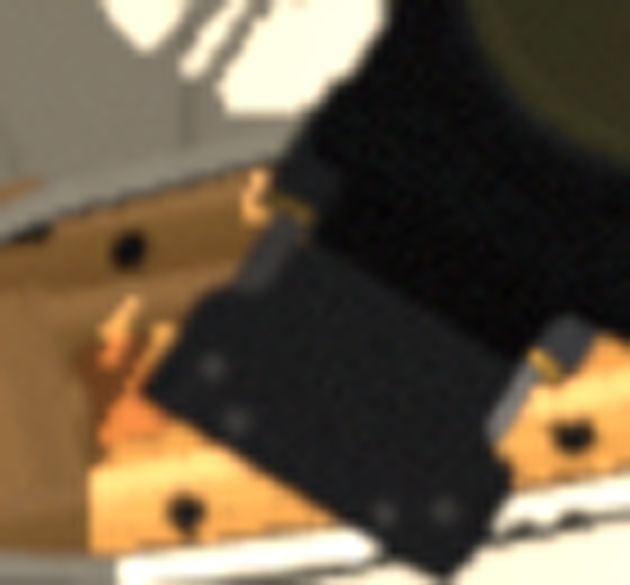

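View pics/m_wrist.png

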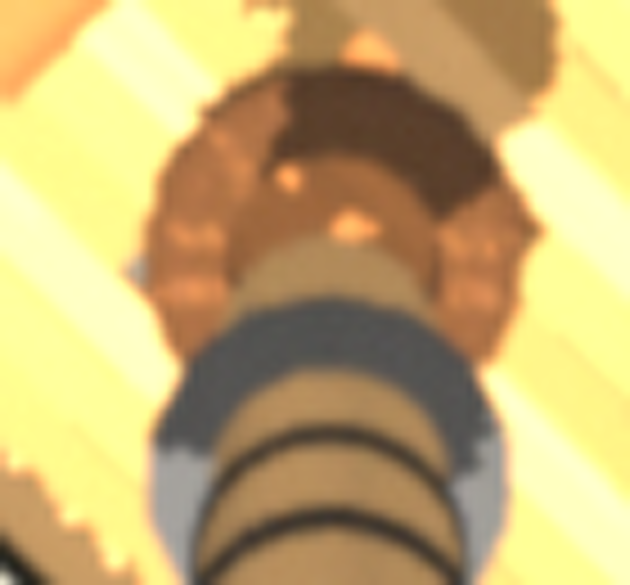

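Run:
```python
from h import *
def fit(P):
  A=np.c_[2*P,np.ones(len(P))];x=np.linalg.lstsq(A,(P**2).sum(1),rcond=None)[0];return x[:2],np.sqrt(x[2]+x[0]**2+x[1]**2)
p,R,s=tool();G=p+R[:,0]*.164;foot=G[2]-.1564
print("foot z",foot,G)
W=get_image("wrist")
g=lambda x,y:(281-35+(x+.5)/9-.5,202-35+(y+.5)/9-.5)
P=np.array([plane(W,*g(*q),.092)[:2] for q in[(148,250),(165,180),(210,110),(280,75),(340,66),(400,75),(465,112),(500,155)]]);print("collar outer",fit(P))
P=np.array([plane(W,*g(*q),.092)[:2] for q in[(228,250),(245,205),(285,165),(330,150),(375,160),(420,195),(440,235)]]);print("collar inner",fit(P))
P=np.array([plane(W,*g(*q),foot+.065)[:2] for q in[(155,440),(180,385),(225,335),(280,307),(335,299),(390,310),(440,340),(480,385),(497,420),(150,480),(507,480)]]);print("band",fit(P))
S=get_image("side")
f=lambda x,y:(293-35+(x+.5)/9-.5,171-35+(y+.5)/9-.5)
for q in((332,170),(328,375),(322,432)):print("side px",f(*q))
print("pred mast band",proj(S,[G[0],G[1],foot+.0625]),"foot",proj(S,[G[0],G[1],foot]),"mast at .092",proj(S,[G[0],G[1],.092]))
print("side collar",plane(S,*f(322,432),.092))
V=S["view"];print("right axis",V[0,:3])
```

```text
foot z 0.11922623933569174 [ 0.60593475 -0.13003486  0.27562624]
collar outer (array([ 0.6071291 , -0.12912186]), np.float64(0.022659592656593182))
collar inner (array([ 0.60664164, -0.12931407]), np.float64(0.012731203710385558))
band (array([ 0.60593157, -0.12876029]), np.float64(0.015561874179837216))
side px (294.44444444444446, 154.44444444444446)
side px (294.0, 177.22222222222223)
side px (293.3333333333333, 183.55555555555554)
pred mast band [293.64193113 154.49088795] foot [293.57179876 174.2444713 ] mast at .092 [293.54286779 182.39321131]
side collar [ 0.60452768 -0.12476154  0.092     ]
right axis [-0.92567376 -0.37801187 -0.01533334]
```

```bash
python3 -m creep '[[10,0.9,-0.8,0,0,0,8],[10,0,0,0,0,0,8],[8,0,0,0,0,0,8],[0,0,0,0,0,0,8],[0,0,0,0,0,0,8]]'
python3 - <<'E'
from h import *
show()
W=get_image("wrist");crop(W,245,150,320,230,8,"pics/n_w.png")
S=get_image("side");crop(S,260,140,325,200,9,"pics/n_s.png")
E
```

```text
time: 12.65
position: [0.6066, -0.1301, 0.4099]
tool_rot: [1.617, 0.881, -1.62]
ft_force: [-0.1, -1.0, -0.5]
grip_width: 0.156
t 12.65 grasp [ 0.6063 -0.1301  0.2459] yawY -32.89 x axis [-1.9e-03 -2.0e-04 -1.0e+00] F [-0.1 -1.  -0.5] M [-0.01 -0.07 -0.01] w 13.5 j7 -0.54
```

View pics/n_w.png

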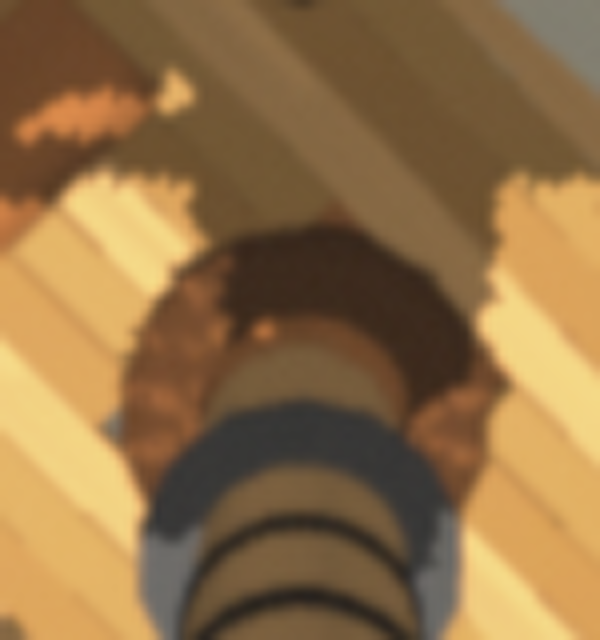

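View pics/n_s.png

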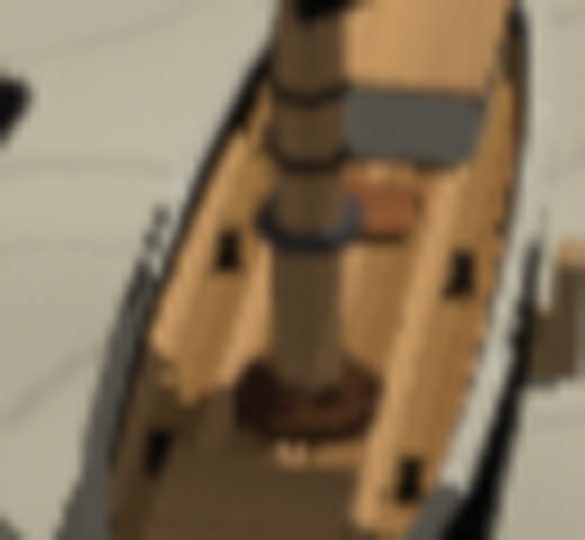

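Run:
```python
from h import *
p,R,s=tool();G=p+R[:,0]*.164;ft=G[2]-.1564
W=get_image("wrist")
g=lambda x,y:(245+(x+.5)/8-.5,150+(y+.5)/8-.5)
def fit(P):
  A=np.c_[2*P,np.ones(len(P))];x=np.linalg.lstsq(A,(P**2).sum(1),rcond=None)[0];return x[:2],np.sqrt(x[2]+x[0]**2+x[1]**2)
zz=R[:2,2];yy=R[:2,1]
a=plane(W,*g(305,341),ft+.010)[:2]+.012*zz; b=plane(W,*g(308,316),.092)[:2]+.0128*zz; c=plane(W,*g(315,226),.092)[:2]+.0225*zz
P=np.array([plane(W,*g(*q),.092)[:2] for q in[(125,400),(150,325),(200,260),(260,232),(330,226),(400,250),(450,292),(475,335)]]);o=fit(P);print("outer",o)
P=np.array([plane(W,*g(*q),.065+ft)[:2] for q in[(143,540),(165,480),(200,440),(250,412),(300,402),(350,408),(400,440),(435,480),(455,520)]]);bb=fit(P);print("band",bb)
print("heel",a,"hole",b,"outer c",c,"ft",ft,"G",G)
for n,v in(("hole-heel",b-a),("outer-heel",c-a),("outerfit-heel",o[0]-a),("outerfit-band",o[0]-bb[0]),("outerfit-G",o[0]-G[:2])):print(n,"tool y,z mm",(v@yy*1e3).round(2),(v@zz*1e3).round(2))
```

```text
outer (array([ 0.60787142, -0.12861883]), np.float64(0.02232682065152164))
band (array([ 0.60663656, -0.12873036]), np.float64(0.015511641059880808))
heel [ 0.60630547 -0.13023841] hole [ 0.60697371 -0.12990885] outer c [ 0.60842156 -0.12921544] ft 0.09026251263514329 G [ 0.60671664 -0.13006068  0.24666251]
hole-heel tool y,z mm 0.38 -0.64
outer-heel tool y,z mm 1.22 -2.01
outerfit-heel tool y,z mm 0.44 -2.21
outerfit-band tool y,z mm 0.98 -0.76
outerfit-G tool y,z mm 0.19 -1.84
```

```bash
python3 -m creep '[[2,0.4,-1.0,0,0,0,8],[2,0,0,0,0,0,8],[1,0,0,0,0,0,8],[0,0,0,0,0,0,8],[0,0,0,0,0,0,8]]'
python3 - <<'E'
from h import *
show()
E
python3 -m creep '[[1,0,0,0,0,0,8],[0,0,0,0,0,0,8],[1,0,0,0,0,0,8],[0,0,0,0,0,0,8],[0,0,0,0,0,0,8]]'
python3 - <<'E'
from h import *
show()
E
python3 -m creep '[[1,0,0,0,0,0,8],[0,0,0,0,0,0,8],[0,0,0,0,0,0,8]]'
python3 - <<'E'
from h import *
show()
E
```

```text
time: 13.3
position: [0.6075, -0.1294, 0.4053]
tool_rot: [1.617, 0.881, -1.619]
ft_force: [-0.4, 0.1, -1.6]
grip_width: 0.158
t 13.3 grasp [ 0.6073 -0.1295  0.2413] yawY -32.89 x axis [-1.2e-03 -6.0e-04 -1.0e+00] F [-0.4  0.1 -1.6] M [-0.04 -0.03 -0.01] w 13.7 j7 -0.55
time: 13.8
position: [0.6076, -0.1294, 0.4033]
tool_rot: [1.617, 0.881, -1.619]
ft_force: [0.8, -0.5, -0.5]
grip_width: 0.158
t 13.8 grasp [ 0.6074 -0.1295  0.2393] yawY -32.88 x axis [-1.2e-03 -5.0e-04 -1.0e+00] F [ 0.8 -0.5 -0.5] M [-0.04 -0.04 -0.02] w 13.7 j7 -0.55
time: 14.1
position: [0.6075, -0.1294, 0.4023]
tool_rot: [1.617, 0.881, -1.619]
ft_force: [-0.2, 0.4, -0.2]
grip_width: 0.159
t 14.1 grasp [ 0.6074 -0.1294  0.2383] yawY -32.88 x axis [-1.2e-03 -5.0e-04 -1.0e+00] F [-0.2  0.4 -0.2] M [-0.02 -0.05  0.02] w 13.8 j7 -0.55
```

```bash
for i in 1 2 3; do :; done
python3 -m creep '[[0.7,0,0,0,0,0,8],[0,0,0,0,0,0,8]]'; python3 -m creep '[[0.7,0,0,0,0,0,8],[0,0,0,0,0,0,8]]'
python3 - <<'E'
from h import *
show()
E
```

```text
time: 14.3
position: [0.6075, -0.1294, 0.4016]
tool_rot: [1.617, 0.881, -1.619]
ft_force: [-0.7, 0.6, 0.3]
grip_width: 0.158
time: 14.5
position: [0.6075, -0.1294, 0.4008]
tool_rot: [1.617, 0.881, -1.619]
ft_force: [0.7, 0.0, -0.5]
grip_width: 0.157
t 14.5 grasp [ 0.6073 -0.1295  0.2368] yawY -32.89 x axis [-1.3e-03 -5.0e-04 -1.0e+00] F [ 0.7  0.  -0.5] M [-0.03 -0.08  0.02] w 13.7 j7 -0.55
```

```bash
python3 -m creep '[[0.7,0,0,0,0,0,8],[0,0,0,0,0,0,8]]'|grep -E "pos|force"; python3 -m creep '[[0.7,0,0,0,0,0,8],[0,0,0,0,0,0,8]]'|grep -E "pos|force"; python3 -m creep '[[0.7,0,0,0,0,0,8],[0,0,0,0,0,0,8]]'|grep -E "pos|force"
python3 - <<'E'
from h import *
show()
E
```

```text
position: [0.6075, -0.1294, 0.4001]
ft_force: [-0.1, 0.6, -0.5]
position: [0.6075, -0.1294, 0.3994]
ft_force: [-0.0, -0.1, -1.6]
position: [0.6075, -0.1294, 0.3988]
ft_force: [0.1, -0.1, -0.6]
t 15.1 grasp [ 0.6073 -0.1295  0.2348] yawY -32.88 x axis [-1.2e-03 -5.0e-04 -1.0e+00] F [ 0.1 -0.1 -0.6] M [-0.02 -0.03 -0.01] w 13.7 j7 -0.55
```

```bash
python3 -m creep '[[1,0,0,0,0,0,8],[0,0,0,0,0,0,8]]'|grep -E "pos|force"; python3 -m creep '[[1,0,0,0,0,0,8],[0,0,0,0,0,0,8]]'|grep -E "pos|force"; python3 -m creep '[[1,0,0,0,0,0,8],[0,0,0,0,0,0,8]]'|grep -E "pos|force"
python3 - <<'E'
from h import *
show()
W=get_image("wrist");crop(W,245,150,320,230,8,"pics/o_w.png")
S=get_image("side");crop(S,260,140,325,200,9,"pics/o_s.png")
E
```

```text
position: [0.6075, -0.1294, 0.3977]
ft_force: [-0.3, 0.2, -0.6]
position: [0.6075, -0.1294, 0.3967]
ft_force: [-0.2, -1.4, -0.1]
position: [0.6075, -0.1294, 0.3957]
ft_force: [-0.3, -0.7, -1.1]
t 15.7 grasp [ 0.6073 -0.1295  0.2317] yawY -32.88 x axis [-1.4e-03 -5.0e-04 -1.0e+00] F [-0.3 -0.7 -1.1] M [ 0.   -0.08 -0.02] w 13.7 j7 -0.55
```

View pics/o_w.png

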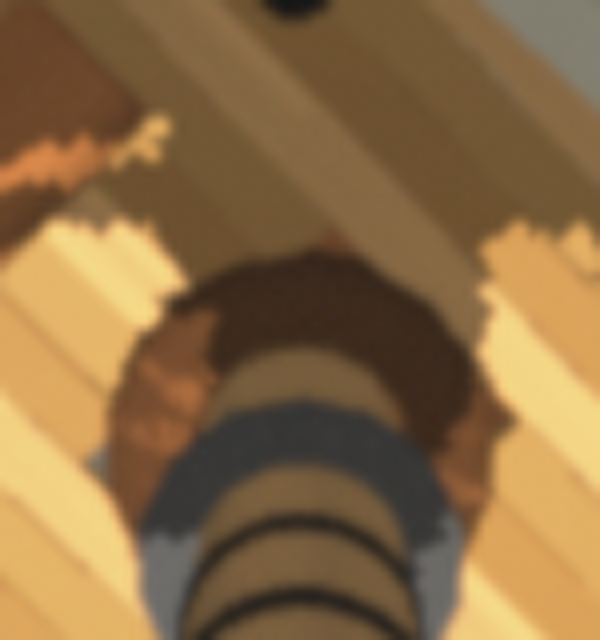

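View pics/o_s.png

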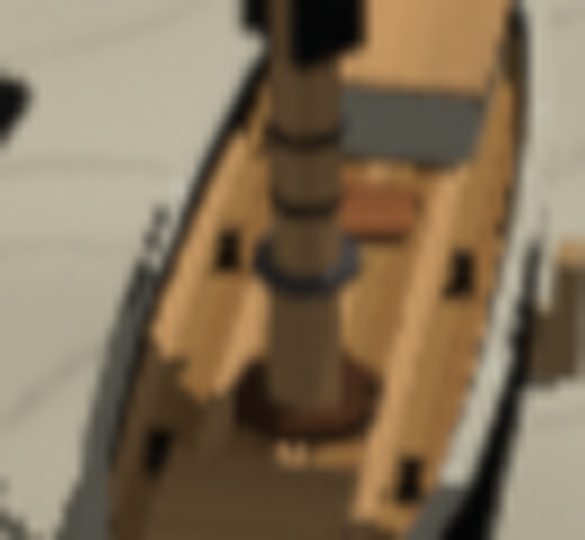

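```bash
python3 -m creep '[[1.5,0,0,0,0,0,8],[1.5,0,0,0,0,0,8],[1.5,0,0,0,0,0,8],[0,0,0,0,0,0,8]]'|grep -E "pos|force"; python3 -m creep '[[1.5,0,0,0,0,0,8],[1.5,0,0,0,0,0,8],[1.5,0,0,0,0,0,8],[0,0,0,0,0,0,8]]'|grep -E "pos|force"
python3 - <<'E'
from h import *
show()
E
```

```text
position: [0.6075, -0.1294, 0.391]
ft_force: [0.2, 0.4, -1.7]
position: [0.6075, -0.1294, 0.3865]
ft_force: [0.6, -0.3, -0.9]
t 16.6 grasp [ 0.6072 -0.1295  0.2225] yawY -32.88 x axis [-1.6e-03 -4.0e-04 -1.0e+00] F [ 0.6 -0.3 -0.9] M [0.   0.01 0.04] w 13.7 j7 -0.55
```

```bash
python3 -m creep '[[2,0,0,0,0,0,8],[2,0,0,0,0,0,8],[2,0,0,0,0,0,8],[2,0,0,0,0,0,8],[0,0,0,0,0,0,8]]'|grep -E "pos|force"; python3 -m creep '[[2,0,0,0,0,0,8],[2,0,0,0,0,0,8],[2,0,0,0,0,0,8],[2,0,0,0,0,0,8],[0,0,0,0,0,0,8]]'|grep -E "pos|force"
python3 - <<'E'
from h import *
show()
E
```

```text
position: [0.6074, -0.1294, 0.3784]
ft_force: [1.0, -0.3, -0.6]
position: [0.6074, -0.1294, 0.3704]
ft_force: [0.5, -0.5, -0.6]
t 17.6 grasp [ 0.6071 -0.1295  0.2064] yawY -32.89 x axis [-1.8e-03 -4.0e-04 -1.0e+00] F [ 0.5 -0.5 -0.6] M [ 0.01 -0.01  0.02] w 13.5 j7 -0.56
```

```bash
python3 -m creep '[[2,0,0,0,0,0,8],[2,0,0,0,0,0,8],[2,0,0,0,0,0,8],[2,0,0,0,0,0,8],[0,0,0,0,0,0,8]]'|grep -E "pos|force"; python3 -m creep '[[2,0,0,0,0,0,8],[2,0,0,0,0,0,8],[1,0,0,0,0,0,8],[0,0,0,0,0,0,8]]'|grep -E "pos|force"; python3 -m creep '[[1,0,0,0,0,0,8],[0,0,0,0,0,0,8]]'|grep -E "pos|force";python3 -m creep '[[1,0,0,0,0,0,8],[0,0,0,0,0,0,8]]'|grep -E "pos|force"
python3 - <<'E'
from h import *
show()
E
```

```text
position: [0.6074, -0.1294, 0.3624]
ft_force: [-0.3, 0.7, -1.3]
position: [0.6075, -0.1294, 0.3576]
ft_force: [0.2, -0.6, -0.3]
position: [0.6075, -0.1294, 0.3568]
ft_force: [0.5, -0.6, -0.3]
position: [0.6075, -0.1294, 0.3558]
ft_force: [0.0, -0.0, -0.2]
t 18.9 grasp [ 0.6073 -0.1295  0.1918] yawY -32.89 x axis [-1.3e-03 -5.0e-04 -1.0e+00] F [ 0.  -0.  -0.2] M [-0.05 -0.04 -0.03] w 13.4 j7 -0.56
```

```bash
python3 -m creep '[[0.7,0,0,0,0,0,8],[0,0,0,0,0,0,8]]'|grep -E "pos|force"; python3 -m creep '[[0.7,0,0,0,0,0,8],[0,0,0,0,0,0,8]]'|grep -E "pos|force"; python3 -m creep '[[0.7,0,0,0,0,0,8],[0,0,0,0,0,0,8]]'|grep -E "pos|force";python3 -m creep '[[0.5,0,0,0,0,0,8],[0,0,0,0,0,0,8]]'|grep -E "pos|force"
```

```text
position: [0.6075, -0.1294, 0.3551]
ft_force: [0.2, -0.2, -0.9]
position: [0.6075, -0.1294, 0.3543]
ft_force: [1.4, 0.4, -1.0]
position: [0.6075, -0.1294, 0.3536]
ft_force: [0.2, 1.4, -1.2]
position: [0.6075, -0.1294, 0.3532]
ft_force: [-0.8, -0.4, -0.5]
```

```bash
python3 -m creep '[[0.5,0,0,0,0,0,8],[0,0,0,0,0,0,8]]'|grep -E "pos|force"; python3 -m creep '[[0.5,0,0,0,0,0,8],[0,0,0,0,0,0,8]]'|grep -E "pos|force"; python3 -m creep '[[0.5,0,0,0,0,0,8],[0,0,0,0,0,0,8]]'|grep -E "pos|force"
```

```text
position: [0.6075, -0.1294, 0.3528]
ft_force: [0.1, -0.7, -0.7]
position: [0.6075, -0.1294, 0.3527]
ft_force: [0.2, 0.5, 2.9]
position: [0.6075, -0.1293, 0.3526]
ft_force: [-1.4, 0.1, 4.8]
```

```bash
python3 -m creep '[[0,0,0,0,0,0,8],[0,0,0,0,0,0,8]]' 10
python3 - <<'E'
from h import *
show()
W=get_image("wrist");crop(W,245,150,320,230,8,"pics/p_w.png")
S=get_image("side");crop(S,260,140,325,200,9,"pics/p_s.png")
E
```

```text
time: 20.5
position: [0.6076, -0.1294, 0.3525]
tool_rot: [1.617, 0.88, -1.619]
ft_force: [-1.6, -0.3, 4.8]
grip_width: 0.16
t 20.5 grasp [ 0.6075 -0.1295  0.1885] yawY -32.89 x axis [-4.e-04 -9.e-04 -1.e+00] F [-1.6 -0.3  4.8] M [0.05 0.49 0.02] w 13.9 j7 -0.56
```

View pics/p_w.png

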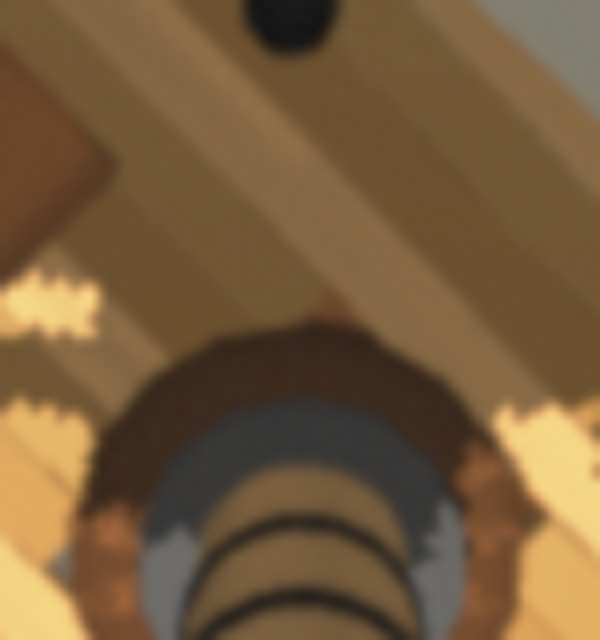

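View pics/p_s.png

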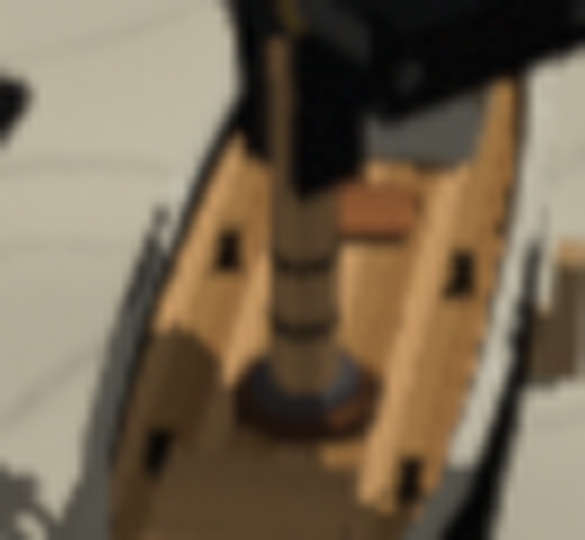

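The band rests on the collar in both views, pressing at about 5 N with the mast still held. Release slowly.

```bash
python3 -m creep '[[0,0,0,0,0,0,14],[0,0,0,0,0,0,18],[0,0,0,0,0,0,25],[0,0,0,0,0,0,40],[0,0,0,0,0,0,60]]' 5;python3 -m creep '[[0,0,0,0,0,0,60],[0,0,0,0,0,0,60],[0,0,0,0,0,0,60],[0,0,0,0,0,0,60],[0,0,0,0,0,0,60]]'
python3 - <<'E'
from h import *
show()
W=get_image("wrist");cv2.imwrite("pics/q_w.png",W["img"][:,:,::-1])
E
```

```text
time: 21.1
position: [0.6074, -0.1294, 0.3513]
tool_rot: [1.617, 0.881, -1.62]
ft_force: [0.4, 0.6, 0.0]
grip_width: 0.384
time: 21.6
position: [0.6075, -0.1294, 0.3518]
tool_rot: [1.617, 0.881, -1.619]
ft_force: [0.2, 0.4, 0.2]
grip_width: 0.684
t 21.6 grasp [ 0.6073 -0.1295  0.1878] yawY -32.89 x axis [-1.1e-03 -5.0e-04 -1.0e+00] F [0.2 0.4 0.2] M [-0.07 -0.08  0.02] w 59.5 j7 -0.56
```

View pics/q_w.png

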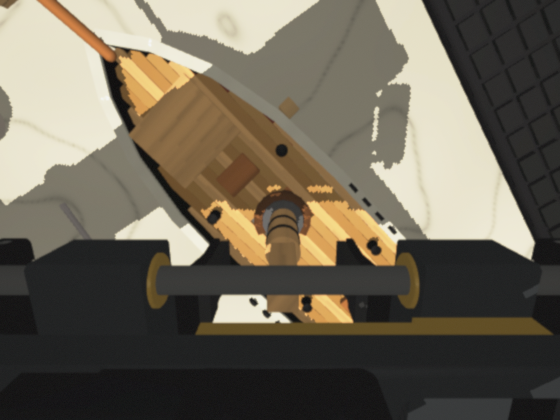

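The fingers are open, clear of the mast at (285,270), and it is standing. Retreat straight up.

```bash
python3 -m creep '[[-10,0,0,0,0,0,60],[-20,0,0,0,0,0,60],[-30,0,0,0,0,0,60],[-30,0,0,0,0,0,60],[-20,0,0,0,0,0,60]]';python3 -m creep '[[0,0,0,0,0,0,60],[0,-30,-30,0,0,0,60],[0,-30,-30,0,0,0,60],[0,-20,-20,0,0,0,60],[0,0,0,0,0,0,60]]';python3 -m creep '[[0,0,0,0,0,0,60],[0,0,0,0,0,0,60],[0,0,0,0,0,0,60],[0,0,0,0,0,0,60],[0,0,0,0,0,0,60]]'
python3 - <<'E'
from h import *
show()
S=get_image("side");crop(S,230,100,360,230,5,"pics/r_s.png");cv2.imwrite("pics/r_sf.png",S["img"][:,:,::-1])
T=get_image("top");cv2.imwrite("pics/r_t.png",T["img"][:,:,::-1])
for z in(.092,.162,.212):print(z,proj(S,[.607,-.1292,z]),proj(T,[.607,-.1292,z]))
E
```

```text
time: 22.15
position: [0.6078, -0.1291, 0.4651]
tool_rot: [1.619, 0.878, -1.616]
ft_force: [0.9, 0.8, 0.1]
grip_width: 0.691
time: 22.65
position: [0.5827, -0.0127, 0.4618]
tool_rot: [1.612, 0.889, -1.613]
ft_force: [-0.3, -0.2, 0.1]
grip_width: 0.688
time: 23.15
position: [0.584, -0.0195, 0.4615]
tool_rot: [1.618, 0.88, -1.62]
ft_force: [0.3, -0.2, 0.8]
grip_width: 0.692
t 23.15 grasp [ 0.5838 -0.0196  0.2975] yawY -32.95 x axis [-1.4e-03 -4.0e-04 -1.0e+00] F [ 0.3 -0.2  0.8] M [-0.02 -0.03  0.03] w 60.2 j7 -0.7
0.092 [293.07369468 182.47807711] [358.71339156 195.86525579]
0.162 [293.12980598 160.97298392] [364.09996826 190.26864712]
0.212 [293.1729457  144.43934649] [368.45431599 185.74451581]
```

View pics/r_s.png

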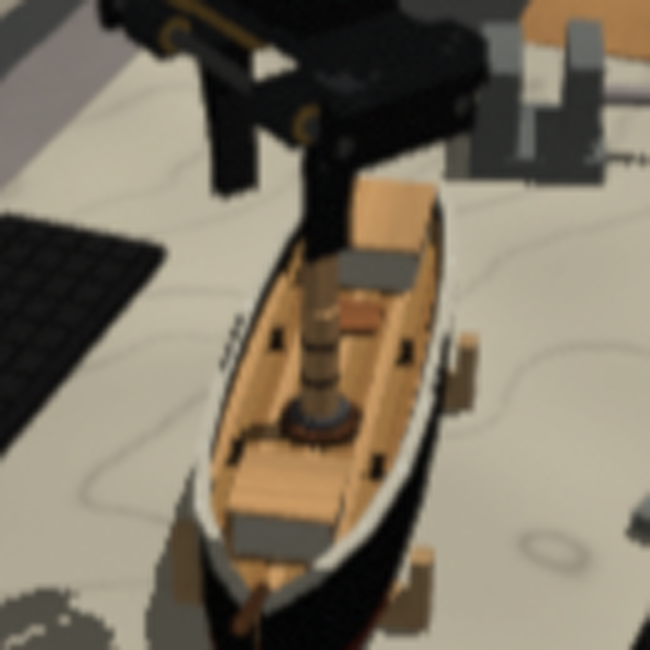

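View pics/r_t.png

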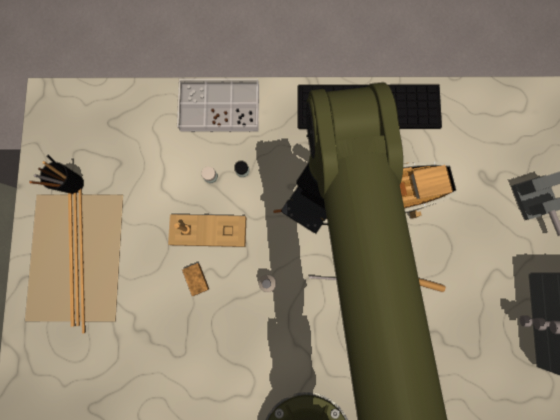

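View pics/r_sf.png

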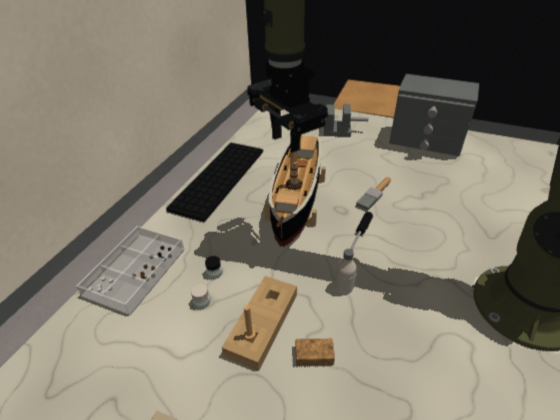

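Run:
```python
from bench import ctrl
print(ctrl.close_job())
```

```text
the job is handed in; nothing more can be done
None
```

The mast stands by itself in the ship with its band on the collar. I handed the job in at about 23 s of the 72 s; no verdict was reported.

- **What I did:** I gripped the mast by its head and lifted it out of the stand. A wrist picture of the collar showed the hole's flat facing about 237° in world axes, roughly 136° to port of the bow. I turned the mast to match, centred it over the hole, and held it all the way down in small steps.
- **Insertion:** The heel went through with no force I could feel. At the bottom the wrist force rose to about 5 N, with the foot at about 32 mm by the arm's own readings, where it should be. I then let go and backed away.
- **Last checks:** In the side view the mast is upright with its band on the collar. The gripper is well clear and reads no contact force. The spar and the other bystanders look unmoved to the eye in the side and top pictures. The arm hides part of the ship in the top view, so I did not measure the final lean there.
- **Disagreement:** The fixed cameras and the wrist camera put the hole about 4 mm apart. I settled it by comparing the mast with the collar in the same picture, and the heel then entered freely.

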